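# Snug down the foot nut of a slab roller

## Task

The slab roller's foot has come loose: take the big ring wrench from the rubber mat, fit it over the hexagon nut between the two cheeks of the foot and tighten the nut clockwise in short strokes, lifting the wrench off and reseating it each time a cheek stops you. Go on until the nut stops dead and lean on it gently, with about 10 N at the middle of the handle, without forcing the nut or jamming the wrench against the cheeks. Then lay the wrench flat on the mat again and leave the other things on the table alone.

Things in the scene. Friction and masses are not known exactly. Their poses are not given: they have to be found in the camera images.
- wrench_grip (a point): Point for grasping the plain steel ring wrench: handle's centre line, half-way up it, 110 mm from the ring's axis. Axes: x along the handle from ring to end, z up. Handle bar 12 mm wide, 14 mm high (6 to 20 mm above the wrench's underside), ending 176 mm from the ring's axis in a round boss 20 mm across, 20 mm high.
- wrench_ring (a point): Centre of the wrench's ring at the level of its underside (axes as wrench_grip). Ring 20 mm high, 52 mm across outer flats, with a hexagon opening right through it, 38 mm across flats, two of the flats square to the handle.
- wrench_mid (a point): Point at the level of the wrench's underside, 75 mm along the handle from the ring's axis, near its balance point.
- wrench: The whole ring wrench, 0.25 to 0.4 kg; origin and axes as wrench_ring.
- nut_foot (a point): On the nut's vertical axis at its lower face, 15 mm above the table, where the ring's underside rests (on a 58 mm washer) when fully seated. Turns with the nut. The nut is 36 mm across flats, 16 mm high (top 3 mm stepped in to 33 mm), with a 22 mm stud end 3 mm above it.
- nut_turn (a joint): Nut angle q, rad; grows clockwise from above (tightening). Starts at 0 to 0.5; dry friction about 0.25 N m; a dead stop, to be found by feel at 2.2 to 2.6 (tight); snug is 0.7 to 1.5 N m. Stays where left. The wrench fits centred with its handle 0.5585 - q rad anticlockwise of the cheeks' x axis, or any 60-degree step from that; clearance lets it rock about 6 degrees either way before it drives the nut.
- nut: The hexagon nut; origin on its axis at table level.
- cheeks: Two fixed cheeks of the grey foot beside the nut. Origin on the nut's axis at table level; x points out of the open side, z up. Each 10 mm thick, from 12 to 50 mm above the table, inner faces at y = +44 and -44 mm, from x = -45 to +42 mm. The seated handle swings 40 degrees either side of x. Block 115 mm high behind x = -45 mm; foot plate 12 mm thick.
- mat: Black rubber mat, fixed, 240 mm along its x, 120 mm along y, 3 mm thick; origin at the centre of its underside. At the start the wrench lies on it, handle roughly along the mat's +x, balance point near the middle.
- spanner: small open-end spanner, 130 mm long, beyond the mat; leave alone
- house: terracotta model house, 80 mm; leave alone
- mug: white mug, 90 mm high; leave alone
- pot: terracotta pot, 100 mm high; leave alone
- batten: wooden batten, 260 x 28 x 10 mm; leave alone
- tile: square terracotta tile, 75 mm, 10 mm thick; leave alone
- jar: amber glass jar, 85 mm high; leave alone

How it is judged (in metres and radians):
On the way, in this order (a step that is already met when the one before it is completed fails the run):
1. the ring wrench sits fully down over the nut (horizontal distance between wrench_ring and nut_foot below 0.005 m and z of wrench_ring in the frame of nut_foot below 0.005 m and angle between wrench_ring's own z axis and vertical below 0.12 rad), for 0.1 s.
2. the nut is at its stop and the seated wrench leans on it (45 N between the hexagons is about 0.6 N m) (all of step 1 and value of joint nut_turn above 2.34 rad and contact force between wrench and nut above 45 N), for 0.1 s.
At the end, for the whole second after the job is handed in: the nut within 0.06 rad of its stop (joint above 2.34); the wrench lying flat and still on the mat, its balance point within 60 mm along and 50 mm across of the mat's middle (value of joint nut_turn above 2.34 rad and x of wrench_mid in the frame of mat between -0.06 and 0.06 m and y of wrench_mid in the frame of mat between -0.05 and 0.05 m and height (world z) of wrench_mid below 0.009 m and angle between wrench_mid's own z axis and vertical below 0.08 rad and linear speed of wrench below 0.02 m/s); the robot touches nothing.
It fails at once if the nut is overtightened (130 N between the hexagons is about 1.7 N m) (contact force between wrench and nut above 130 N).
It fails at once if the wrench is jammed against a cheek (more than 20 N) (contact force between wrench and cheeks above 20 N).
It fails at once if the fingers turn the nut instead of the wrench (contact force between the fingers and nut above 1 N).
It fails at once if another thing on the table is pushed more than 20 mm (distance of any of spanner, house, mug, pot, batten, tile, jar from where it was at the start of the episode above 0.02 m).
It also fails if it takes over 72 s, if anything falls off the work surface, if the arm or the gripper's body presses on something with over 40 N, if the wrist force passes 120 N, or if a joint passes its speed limit or range.

## Robot

A 6-joint arm with a two-finger parallel gripper is mounted at the origin on the work surface. World frame = base frame: x ahead of the robot, y to its left, z up, the work surface at z = 0. Lengths are in m, angles in degrees, forces in N, time in s.
With the tool pointing down it reaches from about 0.3 to 0.75 m from the base axis. Payload 8.5 kg.
Tool frame: the origin (TCP) lies at the very end of the fingers, on their centre line; the grasp point (between the pads) lies 19 mm behind it (env.pinch_z is the distance from the TCP to the grasp point, in m); z points along the fingers, y is the line along which they close (so a half turn about z gives the same grasp; the last joint's range is limited). The gripper opens to 85 mm and grips with 20 to 120 N. Pads are 22 mm wide; open, the fingers measure 114 mm over their backs; the gripper's body (76 mm by 85 mm) begins 54 mm behind the grasp point. The pads swing forward as they close: fully open they stand 13 mm farther back than shut.
Start: joints at [-85.846, 21.807, 74.336, -0, 83.858, -12.336], TCP at [0.156, -0.527, 0.231] pointing down, gripper open.
Joint ranges: [-178.18, 178.18], [-50.72, 133.34], [12.68, 142.11], [-81.47, 261.47], [9.98, 163.14], [-165.26, 165.26]. Speed limits (degrees/s): [136.94, 136.94, 180, 180, 180, 180].

## Interface

Orientations are given as a 3x3 rotation matrix whose columns are the frame's x, y, z axes.
In Python, from rig import env, viewer gives the robot as it stands.
- The arm moves only by the tool drive_tool, never from a script. Its argument "series" is a list of rows, each a list of 3 entries, a list of its own where there are three numbers: the shift along the tool's x, y, z in m, then the turn about the tool's z in degrees, then the finger opening in m, from 0 to 0.0854. A call has 1 to 20 rows; each row is the pose to reach, as a shift and turn from the pose commanded when the call began, along the tool's axes at that moment; what a row does not reach only later rows make up. A row lasts 1/10 s, in which the tool goes at most 50 mm and 8.59 degrees, less where a joint would pass 70% of its speed; a pose out of reach is approached as far as the arm can. A call with a gripper value outside its range is refused whole. The fingers move at their own pace and stop on an object; "newtons" is the grip in N (left out, the last holds). Time passes only in rows, so rows that repeat a pose let the fingers close. It gives the time, the measured TCP pose, the force, the opening and the grip force at its end, in the units of the state.
- env.observe(): the state, without advancing time (a new reading comes with each control period).
- viewer.get_image(name): name is "scene" or "top"; returns a dict with "img" (400x640x3 uint8, red, green, blue), "depth" (400x640 float32, m along the optical axis (not along the pixel's ray), 0 where there is no reading), "camera_matrix" (3x3 intrinsics, pixels), "distortion" ([k1, k2, p1, p2, k3] as OpenCV has them; the pictures are not rectified), "rvec" (rotation vector, rad) and "tvec" (3), from world to camera coordinates, as OpenCV has them. Camera axes: x right, y down, z forward; pixel columns grow to the right and rows downward; lengths in m; the calibration is good to about 2 mm. A picture is of the moment at which its call begins.
- env.close_job(): hands the job in; it is judged then, once.
The state is a dict: "time_s": time; "q": joint angles; "qvel": joint speeds; "joint_efforts": joint torques, N m; "position": TCP position; "tool_rot": TCP orientation; "ft_force": force on the tool from outside, world axes, zero at the start; "wrist_torque": the same for the moment, N m; "grip_width": finger opening in m; "gripper_force": force on a finger pad.
Only numpy, scipy, OpenCV 4.12 (cv2) and the standard library are available. Lean on these libraries where they do the work, as an engineer would, in place of code of your own. Each camera call takes 0.05 s, during which the arm holds its last target. There are 200 camera calls.

## Working session

There is one attempt and no reset: what is moved stays moved. The work goes in short steps, Python scripts to look and compute and a tool call to move; the robot and the scene stay as the last step left them, time stands still between calls to the robot, and variables do not carry over. Pictures are saved under pics/ and viewed, at most 10 in all, crops included, and the job is handed in when it is done.

Besides the shell and the picture viewer there is one more tool, called after "Emit:" by a JSON object that holds its "name" and its "arguments", one argument or row to a line. drive_tool: Moves the arm, as the interface text tells. Its arguments: {"type":"object","properties":{"series":{"type":"array"},"newtons":{"type":"number"}},"required":["series"]}

```bash
ls; mkdir -p pics
cat > h.py <<'E'
from rig import env, viewer
import numpy as np, cv2
def grab(name):
    d=viewer.get_image(name); return d
def px2plane(d,uv,z):
    uv=np.asarray(uv,float).reshape(-1,1,2)
    n=cv2.undistortPoints(uv,d["camera_matrix"],np.array(d["distortion"]))[:,0]
    R=cv2.Rodrigues(np.array(d["rvec"],float))[0]; t=np.array(d["tvec"],float).ravel()
    C=-R.T@t; r=np.c_[n,np.ones(len(n))]@R
    return C+r*((z-C[2])/r[:,2])[:,None]
def w2px(d,P):
    return cv2.projectPoints(np.asarray(P,float).reshape(-1,3),np.array(d["rvec"],float),np.array(d["tvec"],float),d["camera_matrix"],np.array(d["distortion"]))[0][:,0]
def save(name,img): cv2.imwrite("pics/"+name,cv2.cvtColor(img,cv2.COLOR_RGB2BGR))
E
python3 - <<'E'
from h import *
for n in("top","scene"):
    d=grab(n); save(n+"0.png",d["img"]); np.savez(n+"0.npz",**d)
    R=cv2.Rodrigues(np.array(d["rvec"],float))[0]; print(n,-R.T@np.ravel(d["tvec"]),R[2],d["camera_matrix"][0,0])
s=env.observe(); print(s)
E
```

```text
pics
top [ 0.46520774 -0.00247926  1.22881558] [ 0.10069342 -0.00908047 -0.99487606] 386.77922085046805
scene [ 1.08956028 -0.35566596  1.00373719] [-0.44984219  0.30401042 -0.83977358] 361.83073532500833
{'time_s': 0.1, 'q': array([-8.58447895e+01,  2.18380351e+01,  7.43785131e+01,  1.30058083e-04,
        8.38613776e+01, -1.23329497e+01]), 'qvel': array([ 0.04783908, -0.12086498, -0.1104226 ,  0.00910299, -0.00698392,
        0.04813992]), 'joint_efforts': array([ 2.31111597e-03, -4.49215758e+01, -2.31656045e+01, -2.27988967e-04,
        3.66630949e-03, -1.15365287e-05]), 'position': array([ 0.15610386, -0.52710061,  0.23077623]), 'tool_rot': array([[ 9.58878488e-01,  2.83816907e-01, -9.62970173e-05],
       [ 2.83816773e-01, -9.58877573e-01,  1.35664900e-03],
       [ 2.92702873e-04, -1.32819225e-03, -9.99999075e-01]]), 'ft_force': array([-0.47227245,  0.28053693, -0.07421839]), 'wrist_torque': array([-0.0059255 ,  0.00343435, -0.02541908]), 'gripper_force': 0.0, 'grip_width': 0.08524650180244686}
```

View pics/top0.png

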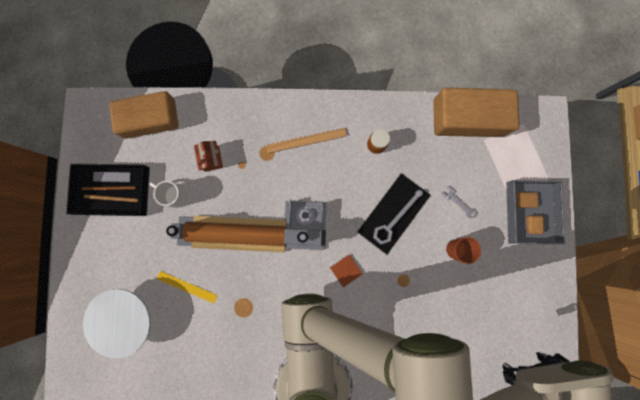

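View pics/scene0.png

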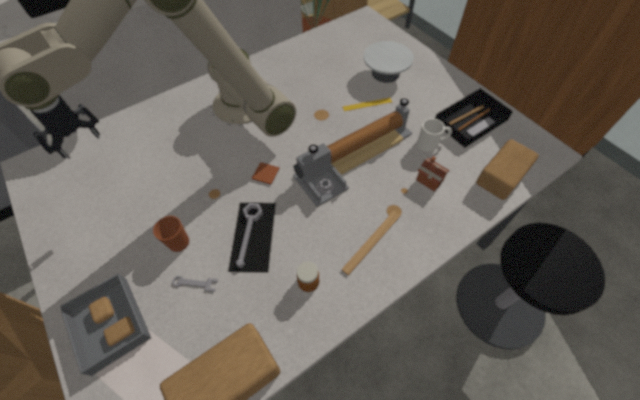

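The top view shows the wrench on its mat (ring near (382,234), boss near (422,191)) and the nut near (306,213). Its foot opens toward the top of the image. I'll enlarge both areas.

Run:
```python
from h import *
t=np.load("top0.npz"); s=np.load("scene0.npz")
a=cv2.resize(t["img"][165:265,270:445],None,fx=4.5,fy=4.5,interpolation=cv2.INTER_CUBIC)
save("c0.png",a)
b=cv2.resize(s["img"][135:285,220:360],None,fx=4,fy=4,interpolation=cv2.INTER_CUBIC); save("c1.png",b)
# mat: dark mask
def rot(img,c,lo): pass
g=t["img"].max(2); m=(g<45).astype(np.uint8); m[:165]=0;m[265:]=0;m[:,:345]=0;m[:,440:]=0
m=cv2.morphologyEx(m,cv2.MORPH_CLOSE,np.ones((11,11)))
c=max(cv2.findContours(m,0,2)[0],key=cv2.contourArea); r=cv2.minAreaRect(c); bx=cv2.boxPoints(r)
P=px2plane(t,bx,0.003); print("mat",P.round(4).tolist(),P.mean(0),[np.linalg.norm(P[i]-P[i-1]) for i in range(4)])
# wrench bright inside mat
inn=np.zeros_like(m); cv2.fillPoly(inn,[bx.astype(int)],1)
w=((g>85)&(inn>0)).astype(np.uint8)
ys,xs=np.nonzero(w); Q=px2plane(t,np.c_[xs,ys],0.023)[:,:2]
cc,(ev),_ = Q.mean(0),np.linalg.eigh(np.cov(Q.T)),0
u=ev[1][:,1]; p=(Q-cc)@u; print("wr",len(Q),cc,u,np.degrees(np.arctan2(u[1],u[0])),p.min(),p.max())
print("px", px2plane(t,[[382,234],[422,191],[306,213]],0.02))
D=t["depth"]; print(D[205:222:4,290:324:4].round(3))
```

```text
mat [[0.4828, -0.1351, 0.003], [0.671, -0.275, 0.003], [0.6013, -0.3693, 0.003], [0.4149, -0.2281, 0.003]] [ 0.54249451 -0.25185315  0.003     ] [np.float64(0.11513654939102326), np.float64(0.23454384779865406), np.float64(0.11724375569890079), np.float64(0.23386777995375435)]
wr 418 [ 0.52954128 -0.24998395] [-0.7862987   0.61784655] 141.84095197641258 -0.12468920682154504 0.09447250786587155
px [[ 0.47456717 -0.21106514  0.02      ]
 [ 0.61178253 -0.33870851  0.02      ]
 [ 0.53677317  0.02726828  0.02      ]]
[[1.181 1.222 1.226 1.222 1.221 1.218 1.22  1.219 1.18 ]
 [1.179 1.216 1.22  1.216 1.217 1.219 1.221 1.219 1.18 ]
 [1.179 1.214 1.212 1.202 1.194 1.203 1.215 1.216 1.181]
 [1.176 1.216 1.211 1.192 1.194 1.196 1.217 1.222 1.18 ]
 [1.19  1.211 1.21  1.196 1.196 1.211 1.214 1.216 1.181]]
```

View pics/c0.png

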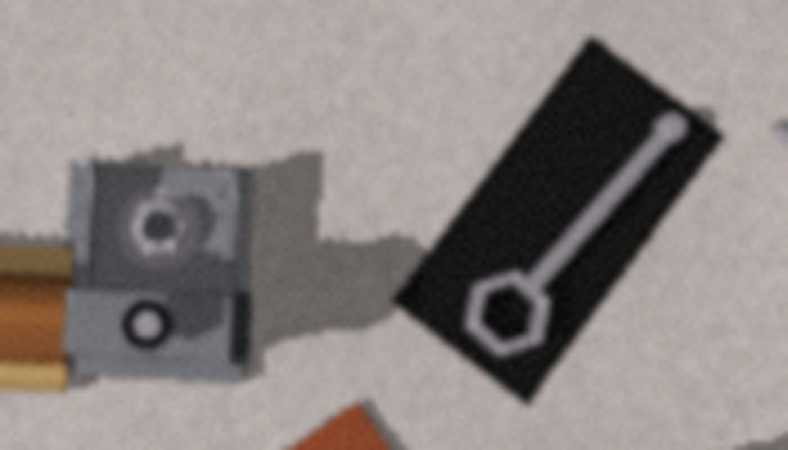

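View pics/c1.png

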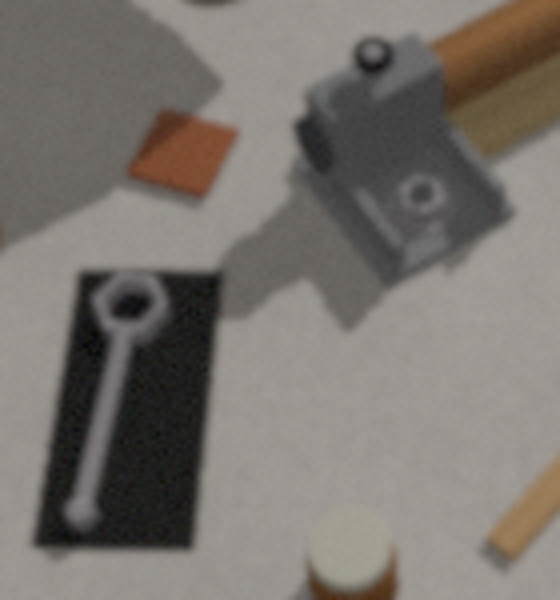

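Crop c0 puts the ring centre near full-image (382.9,234.3), the boss near (418.7,193.2) and the stud near (305.3,215.2). The cheeks are at columns ~288 and ~324 and open upward. Next I'll measure from averaged colour and depth.

```bash
cat >> h.py <<'E'
def avg(name,n):
    ds=[grab(name) for _ in range(n)]
    d=dict(ds[0]); d["img"]=np.mean([x["img"] for x in ds],0); 
    z=np.array([x["depth"] for x in ds]); z[z==0]=np.nan; d["depth"]=np.nanmedian(z,0); return d
def cloud(d,x0,x1,y0,y1):
    X,Y=np.meshgrid(np.arange(x0,x1),np.arange(y0,y1)); uv=np.c_[X.ravel(),Y.ravel()].astype(float)
    n=cv2.undistortPoints(uv.reshape(-1,1,2),d["camera_matrix"],np.array(d["distortion"]))[:,0]
    z=d["depth"][Y.ravel(),X.ravel()]; R=cv2.Rodrigues(np.array(d["rvec"],float))[0]
    return (np.c_[n,np.ones(len(n))]*z[:,None]-np.ravel(d["tvec"]))@R, uv
E
python3 - <<'E'
from h import *
import warnings; warnings.filterwarnings("ignore")
for n in("top","scene"):
    d=avg(n,8); np.savez(n+"1.npz",**d)
d=dict(np.load("top1.npz"))
P,uv=cloud(d,280,335,190,235)
for nm,sel in(("L",uv[:,0]<300),("R",uv[:,0]>314)):
    s=sel&(P[:,2]>.043)&(P[:,2]<.058); Q=P[s]
    # row-wise centre -> line
    rows=uv[s][:,1]; C=np.array([Q[rows==r].mean(0) for r in np.unique(rows) if (rows==r).sum()>1])
    k=np.polyfit(C[:,0],C[:,1],1); print(nm,len(Q),Q.min(0),Q.max(0),"ang",np.degrees(np.arctan(k[0])),"y@.537",np.polyval(k,.537))
s=(P[:,2]>.029)&(P[:,2]<.04)&(uv[:,0]>298)&(uv[:,0]<314)&(uv[:,1]>206)&(uv[:,1]<224)
print("nut",s.sum(),P[s].mean(0),P[s].min(0),P[s].max(0))
# wrench both views, rays at z=.023 (top) masked by mat-dark contrast
for n,box,rb,bb in(("top",(345,440,165,265),(383,234),(419,193)),("scene",(225,285,195,280),(253,211),(240,263))):
    d=dict(np.load(n+"1.npz")); g=d["img"].max(2).astype(np.float32)
    for c,r in((rb,13),(bb,6)):
        p=cv2.resize(g[c[1]-r:c[1]+r+1,c[0]-r:c[0]+r+1],None,fx=8,fy=8,interpolation=cv2.INTER_CUBIC)
        m=(p>75).astype(np.uint8)
        y,x=np.nonzero(m); print(n,c,m.mean())
        cs,hi=cv2.findContours(m,cv2.RETR_CCOMP,2)
        for cc,h in zip(cs,hi[0]):
            A=cv2.contourArea(cc)
            if A>500:
                M=cv2.moments(cc); u=np.array([M["m10"]/A,M["m01"]/A]); u=(u+.5)/8-.5+np.array(c)-r
                print("  hole" if h[3]>=0 else "  outer",A/64,u,px2plane(d,[u],.023)[0],px2plane(d,[u],.013)[0])
d=dict(np.load("top1.npz")); e=dict(np.load("scene1.npz"))
a=cv2.resize(d["img"][198:232,286:326].astype(np.uint8),None,fx=9,fy=9,interpolation=cv2.INTER_CUBIC)
b=cv2.resize(e["img"][165:205,300:345].astype(np.uint8),None,fx=9,fy=9,interpolation=cv2.INTER_CUBIC)
H=max(a.shape[0],b.shape[0]); f=lambda q:cv2.copyMakeBorder(q,0,H-q.shape[0],0,0,0)
save("nut.png",np.hstack([f(a),f(b)]))
E
```

```text
L 91 [0.48852684 0.07510655 0.04474524] [0.57110918 0.08456542 0.05264208] ang -1.5891674500597037 y@.537 0.0794194298811887
R 90 [ 0.48383264 -0.02261226  0.04742437] [ 0.56656509 -0.01326621  0.05273315] ang -2.0745490615282742 y@.537 -0.01849550956050411
nut 100 [0.52881257 0.03052252 0.03226433] [0.51121951 0.01445638 0.02905425] [0.54565944 0.04848701 0.03758203]
top (383, 234) 0.35768175582990397
  outer 26.7578125 [372.34442214 245.29893552] [ 0.43919181 -0.18042861  0.023     ] [ 0.43897606 -0.18190437  0.013     ]
  outer 18.109375 [394.69129278 245.12974547] [ 0.44052437 -0.25021998  0.023     ] [ 0.44031967 -0.25227453  0.013     ]
  outer 310.203125 [383.50802985 232.80716915] [ 0.47830766 -0.21527094  0.023     ] [ 0.4784163  -0.21703565  0.013     ]
  hole 103.3828125 [382.22777809 234.16199243] [ 0.47404992 -0.21126022  0.023     ] [ 0.47412325 -0.21299167  0.013     ]
top (419, 193) 0.4333394970414201
  outer 58.0078125 [417.25677609 194.3373092 ] [ 0.60057106 -0.32260375  0.023     ] [ 0.60169364 -0.32525859  0.013     ]
  outer 12.4765625 [423.29165362 187.86144594] [ 0.62148365 -0.34213845  0.023     ] [ 0.62277967 -0.34495529  0.013     ]
scene (253, 211) 0.48771862139917693
  outer 414.640625 [252.32761176 207.89728806] [ 0.46759192 -0.20734231  0.023     ] [ 0.46125008 -0.20582994  0.013     ]
  hole 67.28125 [252.32736298 210.69803762] [ 0.47666653 -0.21241433  0.023     ] [ 0.47041721 -0.21095368  0.013     ]
scene (240, 263) 0.35872781065088755
  outer 58.875 [240.02312235 261.22143157] [ 0.60550361 -0.32527713  0.023     ] [ 0.60056797 -0.32496727  0.013     ]
```

View pics/nut.png

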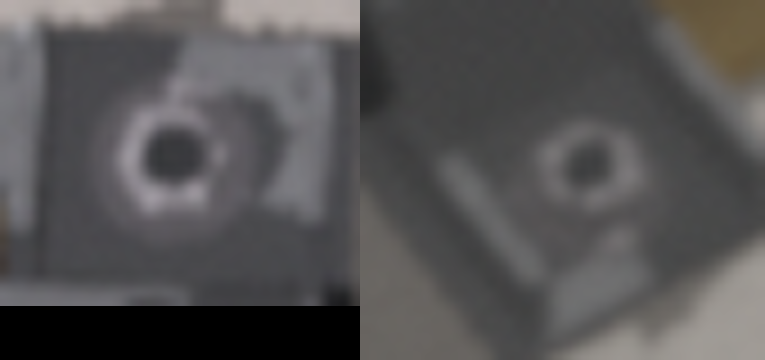

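```bash
cat >> h.py <<'E'
def rel(x,y,z,yaw):
    s=env.observe(); R=s["tool_rot"]; d=R.T@(np.array([x,y,z])-s["position"])
    y0=np.degrees(np.arctan2(R[1,0],R[0,0])); t=-(yaw-y0); t=(t+180)%360-180
    print("t",round(s["time_s"],2),"pos",s["position"].round(4),"yaw",y0.round(2),"F",s["ft_force"].round(2),"T",s["wrist_torque"].round(2),"w",round(s["grip_width"],4),"j6",s["q"][5].round(1))
    print("shift",d.round(4),"turn",t.round(2)); return d,t
E
python3 -c "
from h import *
rel(.5577,-.2842,.10,-41.2)
d=dict(np.load('top1.npz'));e=dict(np.load('scene1.npz'))
print(px2plane(d,[[304.7,214.6]],.034),px2plane(e,[[300+588-360-0,0]],.034)) if 0 else print(px2plane(d,[[304.7,214.6]],.034),px2plane(e,[[300+(590-360)/9-.5,165+167/9-.5]],.034))
"
```

```text
t 0.9 pos [ 0.1561 -0.5274  0.2313] yaw 16.49 F [-0.02 -1.15  0.4 ] T [ 0.    0.04 -0.  ] w 0.0854 j6 -12.3
shift [ 0.4541 -0.1192  0.1313] turn 57.69
[[0.53093479 0.03085338 0.034     ]] [[0.5306499  0.03131159 0.034     ]]
```

Emit:
{"name": "drive_tool", "arguments": {
  "series": [
    [[0.454, -0.119, 0.0], 57.7, 0.085],
    [[0.454, -0.119, 0.0], 57.7, 0.085],
    [[0.454, -0.119, 0.0], 57.7, 0.085],
    [[0.454, -0.119, 0.0], 57.7, 0.085],
    [[0.454, -0.119, 0.0], 57.7, 0.085],
    [[0.454, -0.119, 0.0], 57.7, 0.085],
    [[0.454, -0.119, 0.0], 57.7, 0.085],
    [[0.454, -0.119, 0.0], 57.7, 0.085],
    [[0.454, -0.119, 0.05], 57.7, 0.085],
    [[0.454, -0.119, 0.1], 57.7, 0.06],
    [[0.454, -0.119, 0.13], 57.7, 0.05],
    [[0.454, -0.119, 0.13], 57.7, 0.05],
    [[0.454, -0.119, 0.13], 57.7, 0.05]
  ]
}}

```text
time_s: 2.2
position: [0.5572, -0.2827, 0.0979]
tool_rot: [[0.753, -0.658, -0.005], [-0.658, -0.753, 0.004], [-0.007, 0.0, -1.0]]
ft_force: [-0.0, 0.2, 0.7]
grip_width: 0.0501
gripper_force: 0.0
```

```bash
python3 -c "
from h import *
rel(.5577,-.2842,.0065,-41.2)"
```

```text
t 2.2 pos [ 0.5572 -0.2827  0.0979] yaw -41.12 F [-0.03  0.15  0.66] T [ 0.02  0.01 -0.  ] w 0.0501 j6 93.4
shift [0.002  0.0008 0.0914] turn 0.08
```

Emit:
{"name": "drive_tool", "arguments": {
  "series": [
    [[0, 0, 0.04], 0, 0.05],
    [[0, 0, 0.08], 0, 0.05],
    [[0, 0, 0.094], 0, 0.05],
    [[0, 0, 0.094], 0, 0.05],
    [[0, 0, 0.094], 0, 0.0],
    [[0, 0, 0.094], 0, 0.0],
    [[0, 0, 0.094], 0, 0.0],
    [[0, 0, 0.094], 0, 0.0],
    [[0, 0, 0.094], 0, 0.0],
    [[0, 0, 0.094], 0, 0.0]
  ],
  "newtons": 100
}}

```text
time_s: 3.2
position: [0.5584, -0.2851, 0.0097]
tool_rot: [[0.752, -0.659, 0.003], [-0.659, -0.752, -0.002], [0.004, 0.0, -1.0]]
ft_force: [-1.2, 0.9, 8.0]
grip_width: 0.009
gripper_force: 98.7
```

Emit:
{"name": "drive_tool", "arguments": {
  "series": [
    [[0, 0, -0.02], 0, 0.0],
    [[0, 0, -0.05], 0, 0.0],
    [[0, 0, -0.08], 0, 0.0],
    [[0, 0, -0.09], 0, 0.0],
    [[0, 0, -0.09], 0, 0.0]
  ]
}}

```text
time_s: 3.7
position: [0.5581, -0.2847, 0.0987]
tool_rot: [[0.752, -0.659, 0.002], [-0.659, -0.752, -0.002], [0.003, -0.0, -1.0]]
ft_force: [0.1, 0.0, -3.1]
grip_width: 0.0093
gripper_force: 98.4
```

```bash
python3 -c "
from h import *
rel(.6261,.0861,.10,30)"
```

```text
t 3.7 pos [ 0.5581 -0.2847  0.0987] yaw -41.21 F [ 0.1   0.01 -3.12] T [-0.05 -0.08 -0.03] w 0.0093 j6 93.4
shift [-0.1931 -0.3238 -0.0018] turn -71.21
```

Emit:
{"name": "drive_tool", "arguments": {
  "series": [
    [[-0.0, -0.0, -0.03], -4, 0.0],
    [[-0.01, -0.02, -0.06], -10, 0.0],
    [[-0.03, -0.05, -0.07], -16, 0.0],
    [[-0.05, -0.08, -0.07], -22, 0.0],
    [[-0.07, -0.12, -0.07], -28, 0.0],
    [[-0.09, -0.15, -0.07], -34, 0.0],
    [[-0.11, -0.185, -0.07], -40, 0.0],
    [[-0.13, -0.22, -0.07], -46, 0.0],
    [[-0.15, -0.25, -0.07], -52, 0.0],
    [[-0.165, -0.28, -0.07], -58, 0.0],
    [[-0.18, -0.305, -0.07], -65, 0.0],
    [[-0.193, -0.324, -0.06], -71.2, 0.0],
    [[-0.193, -0.324, -0.03], -71.2, 0.0],
    [[-0.193, -0.324, 0.0], -71.2, 0.0],
    [[-0.193, -0.324, 0.0], -71.2, 0.0],
    [[-0.193, -0.324, 0.0], -71.2, 0.0]
  ]
}}

```text
time_s: 5.3
position: [0.6257, 0.0864, 0.0967]
tool_rot: [[0.866, 0.5, -0.002], [0.5, -0.866, 0.0], [-0.002, -0.001, -1.0]]
ft_force: [0.7, -0.8, -3.5]
grip_width: 0.0093
gripper_force: 98.4
```

```bash
python3 -c "
from h import *
rel(.6261,.0861,.10,30)
t=avg('top',3);s=avg('scene',3);np.savez('top2.npz',**t);np.savez('scene2.npz',**s)
a=cv2.resize(t['img'][165:245,265:345].astype(np.uint8),None,fx=5,fy=5,interpolation=cv2.INTER_CUBIC)
b=cv2.resize(s['img'][130:210,280:360].astype(np.uint8),None,fx=5,fy=5,interpolation=cv2.INTER_CUBIC)
save('over.png',np.hstack([a,b]))
"
```

```text
t 5.3 pos [0.6257 0.0864 0.0967] yaw 29.98 F [ 0.73 -0.8  -3.54] T [ 0.09 -0.11  0.06] w 0.0093 j6 57.2
shift [ 0.0002  0.0004 -0.0033] turn -0.02
```

View pics/over.png

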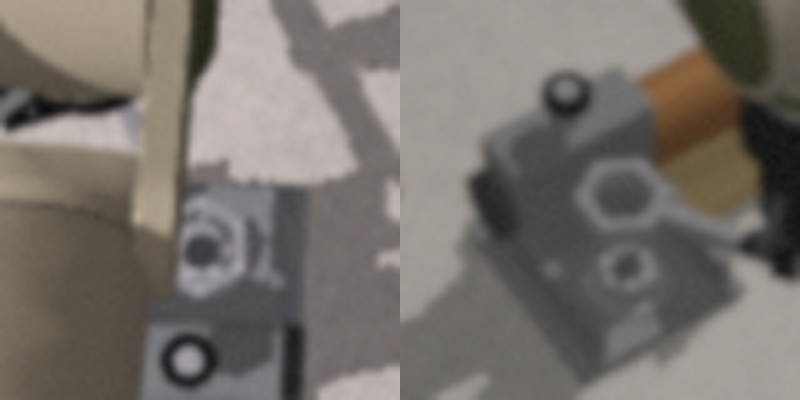

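```bash
python3 -c "
from h import *
s=dict(np.load('scene2.npz'));t=dict(np.load('top2.npz'))
g=s['img'].max(2).astype(np.float32)[150:186,306:344]; p=cv2.resize(g,None,fx=8,fy=8,interpolation=cv2.INTER_CUBIC)
for th in(105,110,115,120,125,130):
    cs,hi=cv2.findContours((p>th).astype(np.uint8),cv2.RETR_CCOMP,2)
    for c,h in zip(cs,hi[0]):
        A=cv2.contourArea(c)
        if A>1500:
            M=cv2.moments(c);u=np.array([M['m10'],M['m01']])/A;u=(u+.5)/8-.5+[306,150]
            print(th,'hole' if h[3]>=0 else 'out',A/64,u,px2plane(s,[u],.110)[0],px2plane(s,[u],.1)[0])
print(px2plane(t,[[304.3,213.7]],.11),px2plane(s,[[323.9,168.5]],.11))
P,uv=cloud(s,306,344,150,186)
m=(P[:,2]>.08)&(P[:,2]<.125)&(abs(P[:,0]-.53)<.04)&(abs(P[:,1]-.03)<.045)
Q=P[m];print(len(Q),Q.mean(0)); A=np.c_[Q[:,:2]-[.53,.031],np.ones(len(Q))];print(np.linalg.lstsq(A,Q[:,2],rcond=None)[0],np.percentile(Q[:,2],[5,50,95]))
"
```

```text
105 out 331.5078125 [329.9267016  168.55209242] [0.53863261 0.04498556 0.11      ] [0.5324683  0.04946844 0.1       ]
105 hole 93.21875 [324.12082356 168.54293776] [0.52807207 0.03043758 0.11      ] [0.52178959 0.03475768 0.1       ]
105 out 77.6328125 [325.37914067 152.10692991] [0.47672146 0.07180407 0.11      ] [0.46986443 0.07658702 0.1       ]
110 out 275.0390625 [328.72293531 169.16524819] [0.53837876 0.04057658 0.11      ] [0.53221161 0.04501013 0.1       ]
110 hole 103.015625 [324.11202222 168.52770615] [0.52800786 0.03044971 0.11      ] [0.52172467 0.03476995 0.1       ]
110 out 49.7265625 [325.70530571 151.53194881] [0.47539522 0.07403007 0.11      ] [0.46852334 0.07883792 0.1       ]
115 out 99.375 [330.21950341 170.01695165] [0.54375743 0.04239684 0.11      ] [0.53765046 0.04685075 0.1       ]
120 out 40.2109375 [335.40857538 171.68065945] [0.55829428 0.05158411 0.11      ] [0.55234996 0.05614082 0.1       ]
[[0.52934305 0.02993697 0.11      ]] [[0.52753537 0.02997974 0.11      ]]
241 [0.53534033 0.03136975 0.1077209 ]
[0.01576433 0.05441587 0.10761659] [0.09422187 0.11080071 0.11419743]
```

Emit:
{"name": "drive_tool", "arguments": {
  "series": [
    [[0.002, 0, 0.02], 0, 0.0],
    [[0.002, 0, 0.04], 0, 0.0],
    [[0.002, 0, 0.052], 0, 0.0],
    [[0.002, 0, 0.057], 0, 0.0],
    [[0.002, 0, 0.06], 0, 0.0],
    [[0.002, 0, 0.062], 0, 0.0],
    [[0.002, 0, 0.063], 0, 0.0],
    [[0.002, 0, 0.063], 0, 0.0]
  ]
}}

```text
time_s: 6.4
position: [0.628, 0.0875, 0.0352]
tool_rot: [[0.866, 0.5, 0.001], [0.5, -0.866, -0.0], [0.001, 0.001, -1.0]]
ft_force: [0.2, -0.2, 1.0]
grip_width: 0.0092
gripper_force: 99.1
```

```bash
python3 -c "
from h import *
rel(.6278,.0875,.034,30)"
```

```text
t 6.4 pos [0.628  0.0875 0.0352] yaw 29.99 F [ 0.24 -0.18  1.04] T [-0.09  0.37  0.03] w 0.0092 j6 57.3
shift [-0.0002 -0.0001  0.0012] turn -0.01
```

Emit:
{"name": "drive_tool", "arguments": {
  "series": [
    [[-0.0001, 0.0039, 0.001], 2, 0.0],
    [[-0.0003, 0.0078, 0.001], 4, 0.0],
    [[-0.0006, 0.0117, 0.001], 6, 0.0],
    [[-0.0011, 0.0156, 0.001], 8, 0.0],
    [[-0.0017, 0.0194, 0.001], 10, 0.0],
    [[-0.0024, 0.0233, 0.001], 12, 0.0],
    [[-0.0024, 0.0233, 0.001], 12, 0.0]
  ]
}}

```text
time_s: 7.1
position: [0.6374, 0.0657, 0.0331]
tool_rot: [[0.952, 0.307, 0.0], [0.307, -0.952, 0.0], [0.0, -0.0, -1.0]]
ft_force: [-1.6, 1.0, -0.5]
grip_width: 0.0088
gripper_force: 98.9
```

```bash
python3 -c "
from h import *
rel(.6278,.0875,.034,30)"
```

```text
t 7.1 pos [0.6374 0.0657 0.0331] yaw 17.86 F [-1.62  0.98 -0.46] T [ 0.06  0.39 -0.12] w 0.0088 j6 67.4
shift [-0.0025 -0.0237 -0.0009] turn -12.14
```

Emit:
{"name": "drive_tool", "arguments": {
  "series": [
    [[0, 0, 0.001], 0, 0.0],
    [[0, 0, 0.002], 0, 0.0],
    [[0, 0, 0.003], 0, 0.0],
    [[0, 0, 0.003], 0, 0.0]
  ]
}}

```text
time_s: 7.5
position: [0.6375, 0.0662, 0.0307]
tool_rot: [[0.951, 0.309, 0.001], [0.309, -0.951, -0.0], [0.001, 0.0, -1.0]]
ft_force: [0.7, 1.5, 3.8]
grip_width: 0.0089
gripper_force: 99.5
```

```bash
python3 -c "
from h import *
rel(.6278,.0875,.034,30)"
```

```text
t 7.5 pos [0.6375 0.0662 0.0307] yaw 18.01 F [0.68 1.52 3.81] T [ 0.07  0.64 -0.1 ] w 0.0089 j6 67.4
shift [-0.0027 -0.0232 -0.0034] turn -11.99
```

Emit:
{"name": "drive_tool", "arguments": {
  "series": [
    [[-0.0001, 0.0039, 0.0], 2, 0.0],
    [[-0.0003, 0.0078, 0.0], 4, 0.0],
    [[-0.0006, 0.0117, 0.0], 6, 0.0],
    [[-0.0006, 0.0117, 0.0], 6, 0.0]
  ]
}}

```text
time_s: 7.9
position: [0.64, 0.0544, 0.0294]
tool_rot: [[0.979, 0.205, -0.001], [0.205, -0.979, 0.001], [-0.001, -0.001, -1.0]]
ft_force: [-2.6, 2.1, -3.6]
grip_width: 0.0094
gripper_force: 98.4
```

```bash
python3 -c "
from h import *
rel(.6278,.0875,.034,30)
s=avg('scene',3)
save('chk.png',cv2.resize(s['img'][130:220,280:390].astype(np.uint8),None,fx=7,fy=6.6,interpolation=cv2.INTER_CUBIC))"
```

```text
t 7.9 pos [0.64   0.0544 0.0294] yaw 11.82 F [-2.63  2.13 -3.61] T [ 0.32  0.03 -0.28] w 0.0094 j6 72.5
shift [-0.0051 -0.0349 -0.0046] turn -18.18
```

View pics/chk.png

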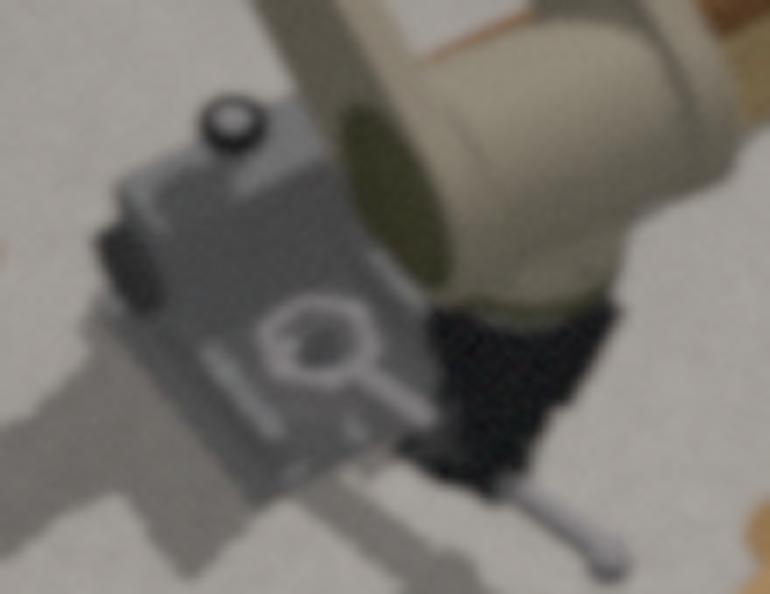

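The picture shows the ring around the stud (crop (320,340)). Fz is back to the bare weight of the wrench, so the ring has dropped over the hexagon. I'll lower it further.

Emit:
{"name": "drive_tool", "arguments": {
  "series": [
    [[0, 0, 0.002], 0, 0.0],
    [[0, 0, 0.004], 0, 0.0],
    [[0, 0, 0.005], 0, 0.0],
    [[0, 0, 0.005], 0, 0.0]
  ]
}}

```text
time_s: 8.45
position: [0.64, 0.0549, 0.0251]
tool_rot: [[0.978, 0.208, -0.001], [0.208, -0.978, 0.0], [-0.001, -0.0, -1.0]]
ft_force: [-4.0, 2.3, -2.1]
grip_width: 0.0094
gripper_force: 98.8
```

```bash
python3 -c "
from h import *
rel(.6278,.0875,.0217,30)"
```

```text
t 8.45 pos [0.64   0.0549 0.0251] yaw 12.0 F [-4.03  2.28 -2.07] T [ 0.27  0.78 -0.26] w 0.0094 j6 72.4
shift [-0.0052 -0.0344  0.0034] turn -18.0
```

Emit:
{"name": "drive_tool", "arguments": {
  "series": [
    [[-0.001, -0.0005, 0.001], 0, 0.0],
    [[-0.001, -0.0005, 0.002], 0, 0.0],
    [[-0.001, -0.0005, 0.003], 0, 0.0],
    [[-0.001, -0.0005, 0.003], 0, 0.0]
  ]
}}

```text
time_s: 8.85
position: [0.6396, 0.0551, 0.0223]
tool_rot: [[0.978, 0.208, 0.001], [0.208, -0.978, -0.0], [0.001, 0.0, -1.0]]
ft_force: [0.7, 2.1, -2.2]
grip_width: 0.0092
gripper_force: 98.6
```

```bash
python3 -c "
from h import *
rel(.6278,.0875,.0217,30)"
```

```text
t 8.85 pos [0.6396 0.0551 0.0223] yaw 11.99 F [ 0.67  2.13 -2.18] T [ 0.35 -0.09 -0.19] w 0.0092 j6 72.4
shift [-0.0048 -0.0342  0.0006] turn -18.01
```

Emit:
{"name": "drive_tool", "arguments": {
  "series": [
    [[0, 0, 0.001], 0, 0.0],
    [[0, 0, 0.002], 0, 0.0],
    [[0, 0, 0.002], 0, 0.0]
  ]
}}

```text
time_s: 9.15
position: [0.6397, 0.0551, 0.0207]
tool_rot: [[0.978, 0.208, 0.001], [0.208, -0.978, -0.0], [0.001, 0.0, -1.0]]
ft_force: [1.1, 1.9, 0.7]
grip_width: 0.0088
gripper_force: 99.1
```

```bash
python3 -c "
from h import *
rel(.6278,.0875,.0217,30)"
```

```text
t 9.15 pos [0.6397 0.0551 0.0207] yaw 11.99 F [1.1  1.93 0.72] T [ 0.39 -0.01 -0.21] w 0.0088 j6 72.4
shift [-0.0049 -0.0342 -0.001 ] turn -18.01
```

Emit:
{"name": "drive_tool", "arguments": {
  "series": [
    [[-0.0002, 0.0068, -0.0005], 3.5, 0.0],
    [[-0.0008, 0.0136, -0.0005], 7, 0.0],
    [[-0.0019, 0.0203, -0.0005], 10.5, 0.0],
    [[-0.0033, 0.027, -0.0005], 14, 0.0],
    [[-0.0052, 0.0335, -0.0005], 17.5, 0.0],
    [[-0.0074, 0.04, -0.0005], 21, 0.0],
    [[-0.0074, 0.04, -0.0005], 21, 0.0]
  ]
}}

```text
time_s: 9.85
position: [0.6403, 0.014, 0.021]
tool_rot: [[0.987, -0.158, 0.0], [-0.158, -0.987, 0.0], [0.0, -0.0, -1.0]]
ft_force: [0.6, 2.3, -1.0]
grip_width: 0.0088
gripper_force: 98.9
```

```bash
python3 -c "
from h import *
rel(.6278,.0875,.0217,30)"
```

```text
t 9.85 pos [0.6403 0.014  0.021 ] yaw -9.09 F [ 0.58  2.27 -1.01] T [ 0.39  0.   -0.36] w 0.0088 j6 89.8
shift [-0.024  -0.0706 -0.0007] turn -39.09
```

Emit:
{"name": "drive_tool", "arguments": {
  "series": [
    [[-0.0002, 0.0068, 0], 3.5, 0.0],
    [[-0.0008, 0.0136, 0], 7, 0.0],
    [[-0.0019, 0.0203, 0], 10.5, 0.0],
    [[-0.0033, 0.027, 0], 14, 0.0],
    [[-0.0052, 0.0335, 0], 17.5, 0.0],
    [[-0.0074, 0.04, 0], 21, 0.0],
    [[-0.01, 0.0462, 0], 24.5, 0.0],
    [[-0.0131, 0.0523, 0], 28, 0.0],
    [[-0.0131, 0.0523, 0], 28, 0.0]
  ]
}}

```text
time_s: 10.75
position: [0.6189, -0.0353, 0.0209]
tool_rot: [[0.799, -0.602, -0.0], [-0.602, -0.799, 0.0], [-0.0, 0.0, -1.0]]
ft_force: [-0.2, 1.7, -1.4]
grip_width: 0.0092
gripper_force: 98.9
```

```bash
python3 -c "
from h import *
rel(.6278,.0875,.0217,30)"
```

```text
t 10.75 pos [ 0.6189 -0.0353  0.0209] yaw -36.99 F [-0.19  1.67 -1.39] T [ 0.38  0.09 -0.23] w 0.0092 j6 112.8
shift [-0.0668 -0.1034 -0.0008] turn -66.99
```

Emit:
{"name": "drive_tool", "arguments": {
  "series": [
    [[-0.0002, -0.0058, 0], -3, 0.0],
    [[-0.0006, -0.0117, 0], -6, 0.0],
    [[-0.0006, -0.0117, -0.01], -6, 0.0],
    [[-0.0006, -0.0117, -0.02], -6, 0.0],
    [[-0.0006, -0.0117, -0.027], -6, 0.0],
    [[-0.0006, -0.0117, -0.027], -6, 0.0],
    [[-0.0024, -0.0232, -0.027], -12, 0.0],
    [[-0.0055, -0.0345, -0.027], -18, 0.0],
    [[-0.0096, -0.0454, -0.027], -24, 0.0],
    [[-0.0149, -0.0558, -0.027], -30, 0.0],
    [[-0.0213, -0.0655, -0.027], -36, 0.0],
    [[-0.0286, -0.0746, -0.027], -42, 0.0],
    [[-0.0369, -0.0829, -0.027], -48, 0.0],
    [[-0.046, -0.0902, -0.027], -54, 0.0],
    [[-0.0558, -0.0966, -0.027], -60, 0.0],
    [[-0.0661, -0.1019, -0.027], -66, 0.0],
    [[-0.0661, -0.1019, -0.027], -66, 0.0],
    [[-0.0661, -0.1019, -0.027], -66, 0.0]
  ]
}}

```text
time_s: 12.55
position: [0.6278, 0.0857, 0.0478]
tool_rot: [[0.876, 0.482, -0.0], [0.482, -0.876, -0.0], [-0.0, 0.0, -1.0]]
ft_force: [0.2, -1.0, -3.8]
grip_width: 0.0091
gripper_force: 98.5
```

```bash
python3 -c "
from h import *
rel(.5308+.1115*np.cos(np.radians(29)),.0311+.1115*np.sin(np.radians(29)),.0475,29)"
```

```text
t 12.55 pos [0.6278 0.0857 0.0478] yaw 28.84 F [ 0.18 -0.97 -3.79] T [ 0.05 -0.13  0.02] w 0.0091 j6 58.3
shift [0.0002 0.0007 0.0003] turn -0.16
```

Emit:
{"name": "drive_tool", "arguments": {
  "series": [
    [[0, 0, 0.006], 0, 0.0],
    [[0, 0, 0.011], 0, 0.0],
    [[0, 0, 0.014], 0, 0.0],
    [[0, 0, 0.016], 0, 0.0],
    [[0, 0, 0.016], 0, 0.0]
  ]
}}

```text
time_s: 13.05
position: [0.6276, 0.0859, 0.0315]
tool_rot: [[0.875, 0.484, -0.0], [0.484, -0.875, 0.0], [-0.0, -0.0, -1.0]]
ft_force: [0.4, 0.4, -2.5]
grip_width: 0.009
gripper_force: 98.5
```

```bash
python3 -c "
from h import *
rel(.5308+.1115*np.cos(np.radians(29)),.0311+.1115*np.sin(np.radians(29)),.021,29)"
```

```text
t 13.05 pos [0.6276 0.0859 0.0315] yaw 28.96 F [ 0.36  0.39 -2.52] T [ 0.1  -0.12 -0.06] w 0.009 j6 58.1
shift [0.0002 0.001  0.0105] turn -0.04
```

Underside is at about 25 mm with little force, so it has engaged. On down to the washer.

Emit:
{"name": "drive_tool", "arguments": {
  "series": [
    [[0, 0, 0.003], 0, 0.0],
    [[0, 0, 0.006], 0, 0.0],
    [[0, 0, 0.009], 0, 0.0],
    [[0, 0, 0.0105], 0, 0.0],
    [[0, 0, 0.0105], 0, 0.0]
  ]
}}

```text
time_s: 13.55
position: [0.6276, 0.086, 0.0212]
tool_rot: [[0.875, 0.485, -0.0], [0.485, -0.875, -0.0], [-0.0, -0.0, -1.0]]
ft_force: [-1.9, 0.4, -2.0]
grip_width: 0.0093
gripper_force: 98.8
```

```bash
python3 -c "
from h import *
rel(.5308+.1115*np.cos(np.radians(29)),.0311+.1115*np.sin(np.radians(29)),.021,29)"
```

```text
t 13.55 pos [0.6276 0.086  0.0212] yaw 28.99 F [-1.94  0.39 -2.03] T [ 0.07  0.12 -0.05] w 0.0093 j6 58.1
shift [0.0002 0.0011 0.0002] turn -0.01
```

Emit:
{"name": "drive_tool", "arguments": {
  "series": [
    [[-0.0002, 0.0068, 0], 3.5, 0.0],
    [[-0.0008, 0.0136, 0], 7, 0.0],
    [[-0.0019, 0.0203, 0], 10.5, 0.0],
    [[-0.0033, 0.027, 0], 14, 0.0],
    [[-0.0052, 0.0335, 0], 17.5, 0.0],
    [[-0.0074, 0.04, 0], 21, 0.0],
    [[-0.01, 0.0462, 0], 24.5, 0.0],
    [[-0.0131, 0.0523, 0], 28, 0.0],
    [[-0.0164, 0.0583, 0], 31.5, 0.0],
    [[-0.0202, 0.064, 0], 35, 0.0],
    [[-0.0242, 0.0694, 0], 38.5, 0.0],
    [[-0.0286, 0.0746, 0], 42, 0.0],
    [[-0.0333, 0.0795, 0], 45.5, 0.0],
    [[-0.0384, 0.0842, 0], 49, 0.0],
    [[-0.0436, 0.0885, 0], 52.5, 0.0],
    [[-0.0491, 0.0924, 0], 56, 0.0],
    [[-0.0549, 0.0961, 0], 59.5, 0.0],
    [[-0.0609, 0.0993, 0], 63, 0.0],
    [[-0.0661, 0.1019, 0], 66, 0.0],
    [[-0.0661, 0.1019, 0], 66, 0.0]
  ]
}}

```text
time_s: 15.55
position: [0.6189, -0.0352, 0.0215]
tool_rot: [[0.798, -0.603, -0.0], [-0.603, -0.798, 0.001], [-0.001, -0.0, -1.0]]
ft_force: [-0.9, 2.6, -2.2]
grip_width: 0.0091
gripper_force: 98.7
```

```bash
python3 -c "
from h import *
rel(.5308+.1115*np.cos(np.radians(-37)),.0311+.1115*np.sin(np.radians(-37)),.021,-37)"
```

```text
t 15.55 pos [ 0.6189 -0.0352  0.0215] yaw -37.08 F [-0.9   2.56 -2.21] T [ 0.3   0.08 -0.17] w 0.0091 j6 112.9
shift [0.0012 0.0001 0.0005] turn -0.08
```

Reseat a second time the same way.

Emit:
{"name": "drive_tool", "arguments": {
  "series": [
    [[-0.0002, -0.0058, 0], -3, 0.0],
    [[-0.0006, -0.0117, 0], -6, 0.0],
    [[-0.0006, -0.0117, -0.01], -6, 0.0],
    [[-0.0006, -0.0117, -0.02], -6, 0.0],
    [[-0.0006, -0.0117, -0.027], -6, 0.0],
    [[-0.0006, -0.0117, -0.027], -6, 0.0],
    [[-0.0024, -0.0232, -0.027], -12, 0.0],
    [[-0.0055, -0.0345, -0.027], -18, 0.0],
    [[-0.0096, -0.0454, -0.027], -24, 0.0],
    [[-0.0149, -0.0558, -0.027], -30, 0.0],
    [[-0.0213, -0.0655, -0.027], -36, 0.0],
    [[-0.0286, -0.0746, -0.027], -42, 0.0],
    [[-0.0369, -0.0829, -0.027], -48, 0.0],
    [[-0.046, -0.0902, -0.027], -54, 0.0],
    [[-0.0558, -0.0966, -0.027], -60, 0.0],
    [[-0.0661, -0.1019, -0.027], -66, 0.0],
    [[-0.0661, -0.1019, -0.027], -66, 0.0],
    [[-0.0661, -0.1019, -0.027], -66, 0.0]
  ]
}}

```text
time_s: 17.35
position: [0.6279, 0.0857, 0.0483]
tool_rot: [[0.876, 0.482, -0.0], [0.482, -0.876, -0.0], [-0.0, 0.0, -1.0]]
ft_force: [0.3, -0.5, -3.5]
grip_width: 0.0095
gripper_force: 98.5
```

Emit:
{"name": "drive_tool", "arguments": {
  "series": [
    [[0, 0, 0.006], 0, 0.0],
    [[0, 0, 0.011], 0, 0.0],
    [[0, 0, 0.014], 0, 0.0],
    [[0, 0, 0.016], 0, 0.0],
    [[0, 0, 0.016], 0, 0.0]
  ]
}}

```text
time_s: 17.85
position: [0.6278, 0.0857, 0.0324]
tool_rot: [[0.875, 0.484, -0.0], [0.484, -0.875, -0.0], [-0.0, 0.0, -1.0]]
ft_force: [-1.6, -0.8, 1.7]
grip_width: 0.0093
gripper_force: 99.2
```

```bash
python3 -c "
from h import *
rel(.5308+.1115*np.cos(np.radians(29)),.0311+.1115*np.sin(np.radians(29)),.021,29)"
```

```text
t 17.85 pos [0.6278 0.0857 0.0324] yaw 28.97 F [-1.58 -0.77  1.67] T [-0.21  0.52  0.04] w 0.0093 j6 58.1
shift [0.0002 0.0007 0.0114] turn -0.03
```

Emit:
{"name": "drive_tool", "arguments": {
  "series": [
    [[-0.001, 0, -0.001], 0, 0.0],
    [[-0.001, 0.0, 0], 0, 0.0],
    [[-0.001, 0.0, 0.0], 0, 0.0]
  ]
}}

```text
time_s: 18.15
position: [0.6275, 0.0856, 0.0328]
tool_rot: [[0.875, 0.485, 0.002], [0.485, -0.875, 0.0], [0.002, 0.001, -1.0]]
ft_force: [3.6, 1.0, 1.6]
grip_width: 0.009
gripper_force: 99.1
```

```bash
python3 -c "
from h import *
rel(.5308+.1115*np.cos(np.radians(29)),.0311+.1115*np.sin(np.radians(29)),.021,29)"
```

```text
t 18.15 pos [0.6275 0.0856 0.0328] yaw 28.99 F [3.61 1.04 1.58] T [ 0.11 -0.16 -0.07] w 0.009 j6 58.1
shift [0.0005 0.0008 0.0118] turn -0.01
```

Emit:
{"name": "drive_tool", "arguments": {
  "series": [
    [[0.0004, -0.003, 0], -1.5, 0.0],
    [[0.0003, -0.0058, 0], -3, 0.0],
    [[0.0003, -0.0058, 0.0], -3, 0.0]
  ]
}}

```text
time_s: 18.45
position: [0.6245, 0.0911, 0.0326]
tool_rot: [[0.847, 0.531, 0.001], [0.531, -0.847, -0.0], [0.001, 0.001, -1.0]]
ft_force: [4.1, 1.2, 0.9]
grip_width: 0.0093
gripper_force: 99.2
```

```bash
python3 -c "
from h import *
rel(.5308+.1115*np.cos(np.radians(32)),.0311+.1115*np.sin(np.radians(32)),.021,32)"
```

```text
t 18.45 pos [0.6245 0.0911 0.0326] yaw 32.1 F [4.13 1.15 0.94] T [ 0.02 -0.33  0.13] w 0.0093 j6 55.5
shift [0.0002 0.0012 0.0116] turn 0.1
```

Emit:
{"name": "drive_tool", "arguments": {
  "series": [
    [[0.0003, 0.0058, 0], 3, 0.0],
    [[0.0, 0.0097, 0], 5, 0.0],
    [[-0.0005, 0.0135, 0], 7, 0.0],
    [[-0.0005, 0.0135, 0.0], 7, 0.0]
  ]
}}

```text
time_s: 18.85
position: [0.6312, 0.0789, 0.032]
tool_rot: [[0.907, 0.421, -0.0], [0.421, -0.907, 0.001], [0.0, -0.001, -1.0]]
ft_force: [2.2, 4.0, -4.9]
grip_width: 0.0093
gripper_force: 98.5
```

```bash
python3 -c "
from h import *
rel(.5308+.1115*np.cos(np.radians(25)),.0311+.1115*np.sin(np.radians(25)),.021,25)"
```

```text
t 18.85 pos [0.6312 0.0789 0.032 ] yaw 24.89 F [ 2.21  4.03 -4.94] T [ 0.73 -0.69 -0.19] w 0.0093 j6 61.6
shift [0.0003 0.0009 0.011 ] turn -0.11
```

Emit:
{"name": "drive_tool", "arguments": {
  "series": [
    [[0.0006, -0.003, 0.002], -1.5, 0.0],
    [[0.0006, -0.003, 0.005], -1.5, 0.0],
    [[0.0006, -0.003, 0.008], -1.5, 0.0],
    [[0.0006, -0.003, 0.01], -1.5, 0.0],
    [[0.0006, -0.003, 0.011], -1.5, 0.0],
    [[0.0006, -0.003, 0.011], -1.5, 0.0]
  ]
}}

```text
time_s: 19.45
position: [0.6301, 0.0819, 0.0212]
tool_rot: [[0.895, 0.446, -0.001], [0.446, -0.895, -0.0], [-0.001, -0.0, -1.0]]
ft_force: [-0.9, 1.1, -1.0]
grip_width: 0.0091
gripper_force: 98.8
```

```bash
python3 -c "
from h import *
rel(.5308+.1115*np.cos(np.radians(26.4)),.0311+.1115*np.sin(np.radians(26.4)),.021,26.4)"
```

```text
t 19.45 pos [0.6301 0.0819 0.0212] yaw 26.49 F [-0.9   1.06 -1.03] T [ 0.14  0.2  -0.15] w 0.0091 j6 60.3
shift [-0.      0.0014  0.0002] turn 0.09
```

Emit:
{"name": "drive_tool", "arguments": {
  "series": [
    [[-0.0001, 0.0039, 0], 2, 0.0],
    [[-0.0003, 0.0078, 0], 4, 0.0],
    [[-0.0006, 0.0117, 0], 6, 0.0],
    [[-0.0011, 0.0155, 0], 8, 0.0],
    [[-0.0017, 0.0194, 0], 10, 0.0],
    [[-0.0024, 0.0232, 0], 12, 0.0],
    [[-0.0024, 0.0232, 0], 12, 0.0]
  ]
}}

```text
time_s: 20.15
position: [0.6386, 0.0596, 0.0213]
tool_rot: [[0.969, 0.248, -0.0], [0.248, -0.969, 0.0], [-0.0, -0.0, -1.0]]
ft_force: [-1.2, 2.7, -1.3]
grip_width: 0.0093
gripper_force: 98.9
```

```bash
cat >> h.py <<'E'
def tang(c=(.5308,.0311)):
    s=env.observe(); p=s["position"][:2]-c; a=np.arctan2(p[1],p[0]); F=s["ft_force"][:2]; R=s["tool_rot"]
    rho=np.hypot(*p); ft=F@[-np.sin(a),np.cos(a)]; fr=F@[np.cos(a),np.sin(a)]
    print("t",round(s["time_s"],2),"yaw",np.degrees(np.arctan2(R[1,0],R[0,0])).round(2),"ang",np.degrees(a).round(2),"r",rho.round(4),"z",s["position"][2].round(4),"Ft",ft.round(2),"Fr",fr.round(2),"Fz",s["ft_force"][2].round(2),"Tw",s["wrist_torque"].round(3),"M",(ft*rho).round(3))
E
python3 -c "
from h import *
tang()"
```

```text
t 20.15 yaw 14.36 ang 14.81 r 0.1115 z 0.0213 Ft 2.88 Fr -0.45 Fz -1.28 Tw [ 0.378  0.208 -0.302] M 0.321
```

Emit:
{"name": "drive_tool", "arguments": {
  "series": [
    [[0, 0.002, 0], 1, 0.0],
    [[-0.0001, 0.0039, 0], 2, 0.0],
    [[-0.0002, 0.0058, 0], 3, 0.0],
    [[-0.0002, 0.0058, 0], 3, 0.0]
  ]
}}

```text
time_s: 20.55
position: [0.6398, 0.0543, 0.0213]
tool_rot: [[0.98, 0.198, -0.0], [0.198, -0.98, 0.0], [-0.0, -0.0, -1.0]]
ft_force: [-1.8, 2.8, -1.1]
grip_width: 0.0089
gripper_force: 98.8
```

```bash
python3 -c "
from h import *
tang()"
```

```text
t 20.55 yaw 11.43 ang 12.0 r 0.1114 z 0.0213 Ft 3.09 Fr -1.22 Fz -1.09 Tw [ 0.49   0.318 -0.192] M 0.344
```

Emit:
{"name": "drive_tool", "arguments": {
  "series": [
    [[0, 0.001, 0], 0.5, 0.0],
    [[0, 0.002, 0], 1, 0.0],
    [[-0.0001, 0.003, 0], 1.5, 0.0],
    [[-0.0001, 0.0039, 0], 2, 0.0],
    [[-0.0001, 0.0039, 0], 2, 0.0]
  ]
}}

```text
time_s: 21.05
position: [0.6405, 0.0505, 0.0213]
tool_rot: [[0.986, 0.164, -0.0], [0.164, -0.986, 0.0], [-0.0, -0.0, -1.0]]
ft_force: [-1.8, 2.9, -1.9]
grip_width: 0.0089
gripper_force: 98.8
```

```bash
python3 -c "
from h import *
tang()"
```

```text
t 21.05 yaw 9.46 ang 10.04 r 0.1114 z 0.0213 Ft 3.15 Fr -1.28 Fz -1.87 Tw [ 0.587  0.384 -0.164] M 0.35
```

Emit:
{"name": "drive_tool", "arguments": {
  "series": [
    [[0, 0.001, 0], 0.5, 0.0],
    [[0, 0.002, 0], 1, 0.0],
    [[0, 0.002, 0], 1, 0.0]
  ]
}}

```text
time_s: 21.35
position: [0.6408, 0.0486, 0.0213]
tool_rot: [[0.989, 0.147, -0.0], [0.147, -0.989, 0.0], [-0.0, -0.0, -1.0]]
ft_force: [-2.0, 3.1, -0.6]
grip_width: 0.0092
gripper_force: 98.8
```

```bash
python3 -c "
from h import *
tang()"
```

```text
t 21.35 yaw 8.45 ang 9.03 r 0.1114 z 0.0213 Ft 3.43 Fr -1.51 Fz -0.57 Tw [ 0.573  0.429 -0.191] M 0.381
```

Emit:
{"name": "drive_tool", "arguments": {
  "series": [
    [[0, 0.001, 0], 0.5, 0.0],
    [[0, 0.002, 0], 1, 0.0],
    [[0, 0.002, 0], 1, 0.0]
  ]
}}

```text
time_s: 21.65
position: [0.6411, 0.0466, 0.0213]
tool_rot: [[0.992, 0.13, -0.0], [0.13, -0.992, 0.0], [-0.0, -0.0, -1.0]]
ft_force: [-1.4, 4.4, -0.6]
grip_width: 0.0096
gripper_force: 98.8
```

```bash
python3 -c "
from h import *
tang()"
```

```text
t 21.65 yaw 7.45 ang 8.0 r 0.1113 z 0.0213 Ft 4.55 Fr -0.81 Fz -0.55 Tw [ 0.577  0.434 -0.258] M 0.507
```

Emit:
{"name": "drive_tool", "arguments": {
  "series": [
    [[0, 0.0005, 0], 0.25, 0.0],
    [[0, 0.001, 0], 0.5, 0.0],
    [[0, 0.001, 0], 0.5, 0.0]
  ]
}}

```text
time_s: 21.95
position: [0.6412, 0.0457, 0.0213]
tool_rot: [[0.993, 0.121, -0.0], [0.121, -0.993, 0.0], [-0.0, -0.0, -1.0]]
ft_force: [-3.5, 4.2, -1.9]
grip_width: 0.0094
gripper_force: 98.8
```

```bash
python3 -c "
from h import *
tang()"
```

```text
t 21.95 yaw 6.97 ang 7.51 r 0.1113 z 0.0213 Ft 4.66 Fr -2.91 Fz -1.86 Tw [ 0.632  0.558 -0.168] M 0.519
```

Emit:
{"name": "drive_tool", "arguments": {
  "series": [
    [[-0.0004, 0.0005, 0], 0.25, 0.0],
    [[-0.0005, 0.001, 0], 0.5, 0.0],
    [[-0.0005, 0.001, 0], 0.5, 0.0]
  ]
}}

```text
time_s: 22.25
position: [0.6413, 0.0446, 0.0214]
tool_rot: [[0.994, 0.113, 0.001], [0.113, -0.994, 0.0], [0.001, 0.0, -1.0]]
ft_force: [0.8, 4.8, -2.3]
grip_width: 0.0089
gripper_force: 98.8
```

```bash
python3 -c "
from h import *
tang()"
```

```text
t 22.25 yaw 6.47 ang 6.96 r 0.1113 z 0.0214 Ft 4.65 Fr 1.33 Fz -2.32 Tw [ 0.708  0.067 -0.236] M 0.518
```

```bash
sed -i 's/"M",(ft\*rho).round(3)/"M",(ft*rho+s["wrist_torque"][2]).round(3)/' h.py
```

Emit:
{"name": "drive_tool", "arguments": {
  "series": [
    [[0, 0.001, 0], 0.5, 0.0],
    [[0, 0.002, 0], 1, 0.0],
    [[0, 0.002, 0], 1, 0.0]
  ]
}}

```text
time_s: 22.55
position: [0.6414, 0.0426, 0.0214]
tool_rot: [[0.995, 0.095, 0.001], [0.095, -0.995, 0.0], [0.001, -0.0, -1.0]]
ft_force: [-0.5, 5.3, -1.1]
grip_width: 0.0092
gripper_force: 98.8
```

```bash
python3 -c "
from h import *
tang()"
```

```text
t 22.55 yaw 5.45 ang 5.94 r 0.1112 z 0.0214 Ft 5.33 Fr 0.05 Fz -1.13 Tw [ 0.887 -0.017 -0.193] M 0.4
```

Emit:
{"name": "drive_tool", "arguments": {
  "series": [
    [[0, 0.001, 0], 0.5, 0.0],
    [[0, 0.001, 0], 0.5, 0.0]
  ]
}}

```text
time_s: 22.75
position: [0.6415, 0.0419, 0.0214]
tool_rot: [[0.996, 0.087, 0.001], [0.087, -0.996, 0.001], [0.001, -0.0, -1.0]]
ft_force: [0.8, 6.1, -2.6]
grip_width: 0.0092
gripper_force: 98.8
```

```bash
python3 -c "
from h import *
tang()"
```

```text
t 22.75 yaw 4.96 ang 5.56 r 0.1112 z 0.0214 Ft 5.96 Fr 1.39 Fz -2.6 Tw [ 1.029 -0.048 -0.168] M 0.494
```

Emit:
{"name": "drive_tool", "arguments": {
  "series": [
    [[0, 0.001, 0], 0.5, 0.0],
    [[0, 0.0015, 0], 0.75, 0.0],
    [[0, 0.0015, 0], 0.75, 0.0]
  ]
}}

```text
time_s: 23.05
position: [0.6416, 0.0408, 0.0214]
tool_rot: [[0.997, 0.074, 0.001], [0.074, -0.997, 0.001], [0.001, -0.001, -1.0]]
ft_force: [1.3, 7.4, -1.0]
grip_width: 0.0089
gripper_force: 98.8
```

```bash
python3 -c "
from h import *
tang()"
```

```text
t 23.05 yaw 4.24 ang 4.99 r 0.1112 z 0.0214 Ft 7.25 Fr 1.92 Fz -0.98 Tw [ 1.258 -0.062  0.016] M 0.822
```

Emit:
{"name": "drive_tool", "arguments": {
  "series": [
    [[0, 0.001, 0], 0.4, 0.0],
    [[0, 0.0015, 0], 0.6, 0.0],
    [[0, 0.0015, 0], 0.6, 0.0],
    [[0, 0.0015, 0], 0.6, 0.0]
  ]
}}

```text
time_s: 23.45
position: [0.6416, 0.0398, 0.0214]
tool_rot: [[0.998, 0.064, 0.001], [0.064, -0.998, 0.002], [0.001, -0.002, -1.0]]
ft_force: [0.4, 9.5, -2.6]
grip_width: 0.0091
gripper_force: 98.8
```

```bash
python3 -c "
from h import *
tang()"
```

```text
t 23.45 yaw 3.65 ang 4.46 r 0.1112 z 0.0214 Ft 9.46 Fr 1.15 Fz -2.62 Tw [ 1.652 -0.101  0.003] M 1.054
```

Emit:
{"name": "drive_tool", "arguments": {
  "series": [
    [[0, 0.0003, 0], 0.1, 0.0],
    [[0, 0.0003, 0], 0.1, 0.0],
    [[-0.0001, -0.004, 0], -2, 0.0],
    [[-0.0004, -0.009, 0], -4.5, 0.0],
    [[-0.0008, -0.013, 0], -6.5, 0.0],
    [[-0.0008, -0.013, 0], -6.5, 0.0]
  ]
}}

```text
time_s: 24.05
position: [0.6402, 0.0515, 0.0215]
tool_rot: [[0.984, 0.177, 0.001], [0.177, -0.984, -0.001], [0.001, 0.001, -1.0]]
ft_force: [1.7, 1.9, -1.7]
grip_width: 0.0092
gripper_force: 98.8
```

```bash
python3 -c "
from h import *
tang()"
```

```text
t 24.05 yaw 10.21 ang 10.59 r 0.1113 z 0.0215 Ft 1.59 Fr 1.99 Fz -1.71 Tw [ 0.304 -0.243 -0.12 ] M 0.057
```

Emit:
{"name": "drive_tool", "arguments": {
  "series": [
    [[0.0003, -0.0005, -0.006], 0, 0.0],
    [[0.0003, -0.0005, -0.014], 0, 0.0],
    [[0.0003, -0.0005, -0.024], 0, 0.0],
    [[0.0003, -0.0005, -0.05], 0, 0.0],
    [[0.0003, -0.0005, -0.09], 0, 0.0],
    [[0.0003, -0.0005, -0.12], 0, 0.0],
    [[0.0003, -0.0005, -0.14], 0, 0.0],
    [[0.0003, -0.0005, -0.14], 0, 0.0]
  ]
}}

```text
time_s: 24.85
position: [0.6412, 0.0518, 0.1653]
tool_rot: [[0.984, 0.176, 0.007], [0.176, -0.984, -0.001], [0.006, 0.002, -1.0]]
ft_force: [-0.3, -0.2, -4.2]
grip_width: 0.0087
gripper_force: 98.7
```

```bash
python3 -c "
from h import *
tang()
rel(.5584,-.2851,.05,-41.2)"
```

```text
t 24.85 yaw 10.12 ang 10.61 r 0.1123 z 0.1653 Ft -0.15 Fr -0.29 Fz -4.18 Tw [-0.01  -0.142 -0.007] M -0.024
t 24.85 pos [0.6412 0.0518 0.1653] yaw 10.12 F [-0.26 -0.2  -4.18] T [-0.01 -0.14 -0.01] w 0.0087 j6 74.0
shift [-0.1414  0.3168  0.1151] turn 51.32
```

Emit:
{"name": "drive_tool", "arguments": {
  "series": [
    [[-0.01, 0.03, 0], 5, 0.0],
    [[-0.025, 0.06, 0], 10, 0.0],
    [[-0.04, 0.1, 0], 16, 0.0],
    [[-0.06, 0.14, 0], 22, 0.0],
    [[-0.08, 0.18, 0], 28, 0.0],
    [[-0.1, 0.22, 0], 34, 0.0],
    [[-0.12, 0.26, 0], 40, 0.0],
    [[-0.135, 0.295, 0], 46, 0.0],
    [[-0.141, 0.316, 0.01], 51.3, 0.0],
    [[-0.141, 0.316, 0.05], 51.3, 0.0],
    [[-0.141, 0.316, 0.09], 51.3, 0.0],
    [[-0.141, 0.316, 0.11], 51.3, 0.0],
    [[-0.141, 0.316, 0.11], 51.3, 0.0],
    [[-0.141, 0.316, 0.11], 51.3, 0.0]
  ]
}}

```text
time_s: 26.25
position: [0.5569, -0.2839, 0.0514]
tool_rot: [[0.753, -0.658, -0.0], [-0.658, -0.753, 0.0], [-0.0, 0.0, -1.0]]
ft_force: [-0.1, -0.6, -3.1]
grip_width: 0.0094
gripper_force: 98.6
```

```bash
python3 -c "
from h import *
rel(.5584,-.2851,.011,-41.2)"
```

```text
t 26.25 pos [ 0.5569 -0.2839  0.0514] yaw -41.17 F [-0.13 -0.6  -3.1 ] T [-0.04 -0.07  0.03] w 0.0094 j6 93.3
shift [ 0.002  -0.0001  0.0404] turn 0.03
```

Emit:
{"name": "drive_tool", "arguments": {
  "series": [
    [[0.001, 0, 0.02], 0, 0.0],
    [[0.001, 0, 0.033], 0, 0.0],
    [[0.001, 0, 0.038], 0, 0.0],
    [[0.001, 0, 0.041], 0, 0.0],
    [[0.001, 0, 0.041], 0, 0.0]
  ]
}}

```text
time_s: 26.75
position: [0.5578, -0.2845, 0.0106]
tool_rot: [[0.753, -0.658, 0.0], [-0.658, -0.753, -0.0], [0.0, 0.0, -1.0]]
ft_force: [-0.5, 0.4, -3.2]
grip_width: 0.0091
gripper_force: 98.6
```

Emit:
{"name": "drive_tool", "arguments": {
  "series": [
    [[0, 0, 0.001], 0, 0.0],
    [[0, 0, 0.0018], 0, 0.0],
    [[0, 0, 0.0018], 0, 0.0]
  ]
}}

```text
time_s: 27.05
position: [0.558, -0.2847, 0.0097]
tool_rot: [[0.753, -0.658, 0.001], [-0.658, -0.753, -0.001], [0.002, -0.0, -1.0]]
ft_force: [-1.8, 1.1, 5.9]
grip_width: 0.0092
gripper_force: 99.7
```

Emit:
{"name": "drive_tool", "arguments": {
  "series": [
    [[0, 0, 0.0008], 0, 0.02],
    [[0, 0, 0.0], 0, 0.04],
    [[0, 0, 0.0], 0, 0.05],
    [[0, 0, 0.0], 0, 0.05],
    [[0, 0, -0.03], 0, 0.05],
    [[0, 0, -0.08], 0, 0.05],
    [[0, 0, -0.13], 0, 0.05],
    [[0, 0, -0.18], 0, 0.05],
    [[0, -0.05, -0.2], 0, 0.05],
    [[0, -0.1, -0.2], 0, 0.05],
    [[-0.03, -0.1, -0.2], 0, 0.05],
    [[-0.08, -0.1, -0.2], 0, 0.05],
    [[-0.13, -0.1, -0.2], 0, 0.05],
    [[-0.18, -0.1, -0.2], 0, 0.05],
    [[-0.18, -0.1, -0.2], 0, 0.05],
    [[-0.18, -0.1, -0.2], 0, 0.05]
  ]
}}

```text
time_s: 28.65
position: [0.4878, -0.0903, 0.2092]
tool_rot: [[0.753, -0.658, 0.001], [-0.658, -0.753, -0.001], [0.001, -0.0, -1.0]]
ft_force: [0.8, -0.9, 0.2]
grip_width: 0.0499
gripper_force: 0.0
```

```bash
python3 -c "
from h import *
rel(.5,0,.2,0)
s=grab('scene');t=grab('top')
a=cv2.resize(s['img'][130:290,210:350],None,fx=2.8,fy=3,interpolation=cv2.INTER_CUBIC)
b=cv2.resize(t['img'][160:280,330:460],None,fx=3,fy=4,interpolation=cv2.INTER_CUBIC)
save('end.png',np.hstack([a,b]))"
```

```text
t 28.65 pos [ 0.4878 -0.0903  0.2092] yaw -41.11 F [ 0.83 -0.94  0.22] T [-0.02 -0.05  0.  ] w 0.0499 j6 106.9
shift [-0.0501 -0.0761  0.0091] turn -41.11
```

View pics/end.png

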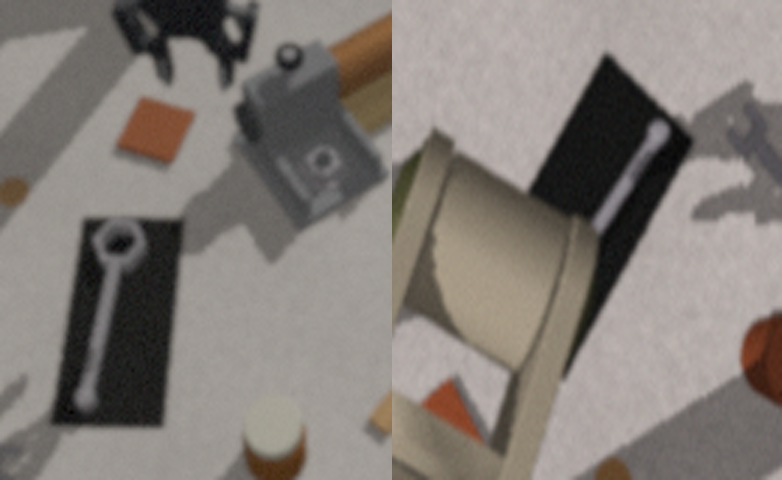

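The left half shows the wrench lying flat inside the mat (ring near (118,243), boss near (88,400)), and the gripper clear of everything. Handing in.

```bash
python3 -c "
from h import *
print(env.close_job())"
```

```text
the job is handed in; nothing more can be done
None
```

The job is handed in, though no verdict came back: I tightened the nut in three strokes to its dead stop, leaned on it with about 9.5 N (1.05 N m), and laid the wrench flat on the mat again.

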